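# Swap fittings at the inspection camera of a nursery dispatch bench

## Task

The flat plate has been checked: lay it back flat and lengthwise in the empty compartment of the fittings tray. Then take the angle bracket out of the tray and show it to the inspection camera: hold it in the air, upright with its foot at the bottom, the outer face of its upright leg square to the lens, the spot between its four holes centred on the lens and about 12 cm in front of it; finish while still holding it there. Do not drop the parts, touch the camera or its stand, or disturb the other things on the bench.

Things in the scene. Friction and masses are not known exactly. Their poses are not given: they have to be found in the camera images.
- tray: Shallow grey plastic tray fixed to the bench, 175 (x) x 225 (y) x 20 mm high, walls, floor and the one divider 5 mm thick; the divider runs along the tray's x and makes two equal compartments 165 x 105 mm inside. Origin: centre of its underside. The compartment on its -y side is empty, the one on its +y side holds the angle bracket.
- empty_compartment (a point): Centre of the inner floor (top surface of the floor, 5 mm above the bench) of the empty compartment; axes as the tray's, x lengthwise (165 mm), y across (105 mm).
- bracket_compartment (a point): Centre of the inner floor of the compartment in which the angle bracket stands at the start; axes as the tray's.
- flat_plate: Straight flat galvanised steel plate, 135 (x) x 32 (y) x 8 mm, four dark holes in a row, about 0.25 kg, lying flat on the open bench. Origin: centre of its underside, x along its length, z up. Either end and either face will do.
- plate_centre (a point): Centre of the flat plate's volume, 4 mm above its underside; axes as the plate's.
- angle_bracket: L-shaped galvanised steel bracket, 0.4 kg, standing on its foot in the tray. Upright leg 8 (x) x 45 (y) x 110 mm (z), four holes in its lower half, upper half plain to grip. Foot 8 mm thick, 45 wide, runs to -x, ending 70 mm from the leg. Origin: underside, mid leg thickness and width; x points out of the outer face (away from the foot), z up. Starting yaw within 0.7 rad of the tray's.
- outer_face (a point): Point on the outer face of the bracket's upright leg, amid its four holes, 33 mm above the underside of the foot and 4 mm in +x from the body's origin; axes as the bracket's (x out of the face).
- foot_end (a point): Far end of the bracket's foot, 70 mm in -x from the bracket's origin and 4 mm above its underside.
- camera_stand: Inspection camera stand, fixed: round dark steel base, 110 mm diameter, 12 mm high, with an 18 mm post to 312 mm height, 20 mm to +x of its centre. On the post a grey camera, 50 mm wide and high, at a height that differs each time, its black 38 mm lens barrel looking along the stand's -x, roughly towards the robot. Origin: centre of the base's underside.
- lens (a point): Centre of the front glass of the camera's lens, 60 mm in -x from the stand's origin and 170 to 230 mm above the bench; axes as the stand's: the camera looks level along -x, z up. In these axes the outer face is to be at about x = -120 mm, y = z = 0, with the bracket's x along the lens's x.
- pot: Bystander: small empty terracotta flower pot, 76 mm wide at the rim, 70 mm high. Origin: centre of its underside.
- label_roll: Bystander: roll of yellow labels lying flat, 90 mm outside diameter, 40 mm hole, 50 mm high. Origin: centre of its underside.
- marker_pen: Bystander: yellow marker pen with black cap, 135 mm long, 14 mm thick, lying on the bench. Origin: its underside near mid-length, x along it.
Mind the look-alikes: they are no part of the job. There is more than one size of the angle_bracket; the job needs the middle-sized. There is more than one size of the flat_plate; the one meant has the size given above.

How it is judged:
On the way:
1. the flat plate lies flat and lengthwise in the empty compartment, released (x of plate_centre in the frame of empty_compartment between -0.025 and 0.025 m and y of plate_centre in the frame of empty_compartment between -0.04 and 0.04 m and z of plate_centre in the frame of empty_compartment between 0 and 0.008 m and angle between the z axis of flat_plate and the z axis of tray, either way round below 0.08 rad and angle between the x axis of flat_plate and the x axis of tray, either way round below 0.3 rad and contact force between the fingers and flat_plate below 0.1 N and linear speed of flat_plate below 0.03 m/s and height (world z) of angle_bracket below 0.02 m), for 0.2 s.
At the end, for the whole second after the job is handed in: Plate released, flat, lengthwise (0.3 rad) in the empty compartment, centre within 25 mm along, 40 mm across. Bracket held still in the air by the fingers alone, upright and square to the lens (0.2 rad), foot away from it, spot between the holes 95-145 mm off, within 20 mm sideways and in height (x of plate_centre in the frame of empty_compartment between -0.025 and 0.025 m and y of plate_centre in the frame of empty_compartment between -0.04 and 0.04 m and z of plate_centre in the frame of empty_compartment between 0 and 0.008 m and angle between the z axis of flat_plate and the z axis of tray, either way round below 0.08 rad and angle between the x axis of flat_plate and the x axis of tray, either way round below 0.3 rad and contact force between the fingers and flat_plate below 0.1 N and linear speed of each of flat_plate, angle_bracket below 0.03 m/s and x of outer_face in the frame of lens between -0.145 and -0.095 m and y of outer_face in the frame of lens between -0.02 and 0.02 m and z of outer_face in the frame of lens between -0.02 and 0.02 m and x of foot_end in the frame of lens below -0.15 m and angle between the x axis of angle_bracket and the x axis of lens, either way round below 0.2 rad and angle between angle_bracket's own z axis and vertical below 0.2 rad and contact force between the fingers and angle_bracket above 1 N and contact force between camera_stand and angle_bracket below 0.1 N and height (world z) of angle_bracket above 0.1 m and angular speed of angle_bracket below 0.2 rad/s); the arm keeps its last pose, push and grip.
It fails at once if a bystander is moved more than 30 mm (distance of any of pot, label_roll, marker_pen from where it was at the start of the episode above 0.03 m).
It fails at once if the camera or its stand is touched (contact force between camera_stand and anything else above 1 N).
It fails at once if a part is dropped (falls free faster than 0.8 m/s, about 3 cm) ((linear speed of flat_plate above 0.8 m/s and contact force between the fingers and flat_plate below 0.1 N) or (linear speed of angle_bracket above 0.8 m/s and contact force between the fingers and angle_bracket below 0.1 N)).
It also fails if it takes over 54 s, if anything falls off the work surface, if the arm or the gripper's body presses on something with over 40 N, if the wrist force passes 120 N, or if a joint passes its speed limit or range.

## Robot

A 7-joint arm with a two-finger parallel gripper is mounted at the origin on the work surface. World frame = base frame: x ahead of the robot, y to its left, z up, the work surface at z = 0. Lengths are in m, angles in rad, forces in N, time in s.
With the tool pointing down it reaches from about 0.35 to 0.9 m from the base axis. Payload 19.9 kg.
Tool frame: the origin (TCP) lies on the mounting face of the last link; the fingertips stand 199 mm ahead of it and the grasp point (between the pads) lies 180 mm ahead of it; z points along the fingers, y is the line along which they close (so a half turn about z gives the same grasp; the last joint's range is limited). The gripper opens to 94 mm and grips with 3 to 60 N. Pads are 16 mm wide; open, the fingers measure 119 mm over their backs; the gripper's body (75 mm by 177 mm) begins 78 mm behind the grasp point.
Start: joints at [1.266, 0.417, -0.01, 1.614, 0.005, 1.111, -0.053], TCP at [0.162, -0.604, 0.405] pointing down, gripper open.
Joint ranges: [-2.81, 2.81], [-0.39, 2.02], [-1.27, 1.25], [0.06, 2.57], [-1.19, 4.33], [0.19, 2], [-2.82, 2.82]. Speed limits (rad/s): [1.89, 1.89, 2.39, 2.39, 3.01, 3.01, 3.01].

## Interface

Orientations are given as a rotation vector (axis times angle).
In Python, from plant import get_state, vision, ctrl gives the robot as it stands.
- The arm moves only by the tool drive_tool, never from a script. Its argument "plan" is a list of rows, each an object with "hand": the closure, from -1 (fully open) to 1 (shut); "dp": the shift along the tool's x, y, z as a fraction of full scale, a list of three; "dr": the turn, a rotation vector about the tool's x, y, z as a fraction of full scale, a list of three. In form: [{"hand": hand, "dp": [dx, dy, dz], "dr": [rx, ry, rz]}, ...]. A call has 1 to 8 rows; each row shifts and turns the commanded pose from where the row before left it, along the tool's axes as they then stand; what a row does not reach is not made up. Full scale, the value 1, is 8 cm for a shift and 2 rad for a turn. A row lasts 1/10 s, in which the tool goes at most 50 mm and 8.59 degrees, less where a joint would pass 70% of its speed; a pose out of reach is approached as far as the arm can. A call with a number of a shift or a turn outside -1 to 1 is refused whole. A call with a gripper value outside its range is refused whole. The fingers move at their own pace and stop on an object; "squeeze" is the grip in N (left out, the last holds). Time passes only in rows, so rows that do not move let the fingers close. It gives the time, the measured TCP pose, the force, the opening and the grip force at its end, in the units of the state.
- get_state(): the state, without advancing time (a new reading comes with each control period).
- vision.capture(name): name is "scene" or "side" or "wrist"; returns a dict with "img" (384x512x3 uint8, red, green, blue), "fov_y" (degrees; the focal length in pixels is half the picture's height over the tangent of half this angle, whatever the lens; pixels are square), "cx", "cy" (the principal point, pixels), "T" (4x4, takes a point from camera to world coordinates); the wrist camera has in their place "mount" (4x4, takes a point from camera to tool coordinates, whose origin is the TCP and whose axes are the flange's). Camera axes: x right, y down, z forward; pixel columns grow to the right and rows downward; lengths in m; the calibration is good to about 2 mm. The wrist camera is an equidistant fisheye: a pixel r from the principal point sees the ray r / f radians off the axis. A picture is of the moment at which its call begins: read the wrist's pose just before it. There is no depth.
- ctrl.sign_off(): hands the job in; it is judged then, once.
The state is a dict: "clock": time; "joint_positions": joint angles; "dq": joint speeds; "joint_efforts": joint torques, N m; "position": TCP position; "eef_rot": TCP orientation; "contact_force": force on the tool from outside, world axes, zero at the start; "wrist_torque": the same for the moment, N m; "gripper_width": opening from 0.0 (shut) to 1.0 (fully open); "finger_force": force on a finger pad.
Only numpy, scipy, OpenCV 4.12 (cv2) and the standard library are available. Lean on these libraries where they do the work, as an engineer would, in place of code of your own. Each camera call takes 0.05 s, during which the arm holds its last target. There are 200 camera calls.

## Working session

There is one attempt and no reset: what is moved stays moved. The work goes in short steps, Python scripts to look and compute and a tool call to move; the robot and the scene stay as the last step left them, time stands still between calls to the robot, and variables do not carry over. Pictures are saved under pics/ and viewed, at most 10 in all, crops included, and the job is handed in when it is done.

Besides the shell and the picture viewer there is one more tool, called as name([rows], argument=value, ...), one row to a line, values as JSON. drive_tool: Moves the arm, as the interface text tells. Its arguments: {"type":"object","properties":{"plan":{"type":"array","items":{"type":"object","properties":{"hand":{"type":"number"},"dp":{"type":"array","items":{"type":"number","minimum":-1,"maximum":1}},"dr":{"type":"array","items":{"type":"number","minimum":-1,"maximum":1}}}}},"squeeze":{"type":"number"}},"required":["plan"]}

```bash
mkdir -p pics; cat > h.py <<'E'
import numpy as np, cv2
from scipy.spatial.transform import Rotation as R
from plant import get_state, vision, ctrl
def cap(name):
    s=get_state(); c=vision.capture(name); c['s']=s
    if 'mount' in c:
        T=np.eye(4); T[:3,:3]=R.from_rotvec(s['eef_rot']).as_matrix(); T[:3,3]=s['position']; c['T']=T@c['mount']
    c['f']=192/np.tan(np.radians(c['fov_y'])/2); return c
def save(c,fn): cv2.imwrite('pics/'+fn,c['img'][...,::-1]); np.save('pics/'+fn+'.npy',{k:v for k,v in c.items()},allow_pickle=True)
def load(fn): return np.load('pics/'+fn+'.npy',allow_pickle=True).item()
def ray(c,u,v):
    x,y=u-c['cx'],v-c['cy']
    if 'mount' in c:
        r=np.hypot(x,y); t=r/c['f']; d=np.array([np.sin(t)*x/max(r,1e-9),np.sin(t)*y/max(r,1e-9),np.cos(t)])
    else: d=np.array([x/c['f'],y/c['f'],1.])
    d=c['T'][:3,:3]@d; return c['T'][:3,3],d/np.linalg.norm(d)
def atz(c,u,v,z):
    o,d=ray(c,u,v); return o+d*(z-o[2])/d[2]
def proj(c,p):
    q=np.linalg.inv(c['T'])@np.append(p,1); 
    if 'mount' in c:
        r=np.hypot(q[0],q[1]); t=np.arctan2(r,q[2]); return c['cx']+c['f']*t*q[0]/r, c['cy']+c['f']*t*q[1]/r
    return c['cx']+c['f']*q[0]/q[2], c['cy']+c['f']*q[1]/q[2]
def tri(c1,p1,c2,p2):
    o1,d1=ray(c1,*p1);o2,d2=ray(c2,*p2)
    t=np.linalg.lstsq(np.c_[d1,-d2],o2-o1,rcond=None)[0]
    a,b=o1+d1*t[0],o2+d2*t[1]; return (a+b)/2,np.linalg.norm(a-b)
E
python3 - <<'E'
from h import *
ims=[]
for n in ['scene','side','wrist']:
    c=cap(n); save(c,n+'0.png'); print(n,c['img'].shape,c['f'],c['cx'],c['cy'],np.round(c['T'],3).tolist())
print(get_state())
E
```

```text
scene (384, 512, 3) 401.824877399015 249.32320210038208 193.61174285465475 [[-0.532, 0.561, -0.634, 1.375], [0.846, 0.361, -0.391, 0.489], [0.01, -0.745, -0.667, 0.957], [0.0, 0.0, 0.0, 1.0]]
side (384, 512, 3) 348.0974581971316 260.98918470881136 192.78350439770853 [[-0.748, -0.512, 0.423, 0.127], [-0.664, 0.557, -0.499, 0.472], [0.019, -0.654, -0.756, 0.856], [0.0, 0.0, 0.0, 1.0]]
wrist (384, 512, 3) 297.3186396354542 251.65020086028719 190.39110465965436 [[0.259, -0.926, -0.276, 0.242], [-0.966, -0.248, -0.074, -0.581], [-0.0, 0.285, -0.958, 0.383], [0.0, 0.0, 0.0, 1.0]]
{'clock': 0.15, 'joint_positions': array([ 1.26649833,  0.41779846, -0.01036241,  1.61399371,  0.00470892,
        1.11069886, -0.05297452]), 'dq': array([ 0.00126672, -0.00014908,  0.00085349, -0.00138837, -0.00061738,
        0.00027045,  0.0005886 ]), 'joint_efforts': array([ 3.97703488e-04, -8.51537848e+01,  6.38936665e-01, -4.26132810e+01,
       -4.88210830e-02,  1.71965046e-02,  1.50312640e-04]), 'position': array([ 0.16237611, -0.60344092,  0.40421035]), 'eef_rot': array([-3.11364247e+00, -4.11645045e-01,  2.71665051e-04]), 'contact_force': array([-0.91086581,  0.26701845, -0.28524737]), 'wrist_torque': array([-0.01487627, -0.00894915,  0.00921477]), 'finger_force': 0.0, 'gripper_width': 0.9991671253449949}
```

View pics/scene0.png

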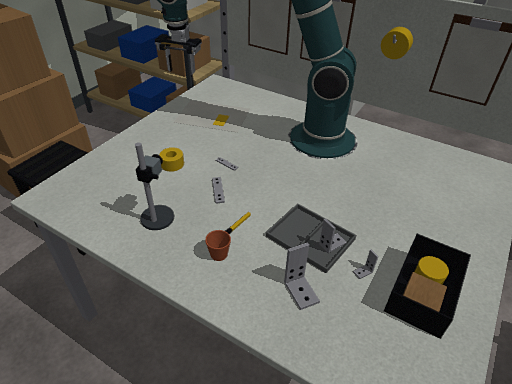

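View pics/side0.png

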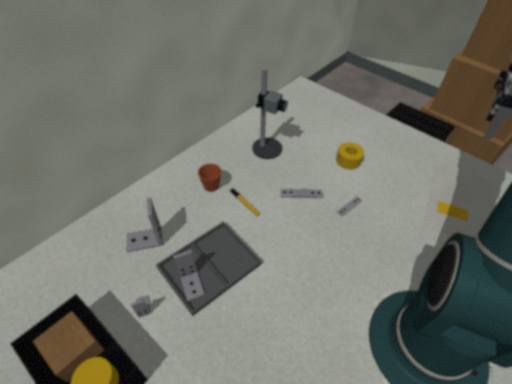

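The scene picture shows the tray at (310,236) with the bracket in it, the plates at (218,189) and (227,163), and the stand at (157,216). The side picture shows the same layout: plate (302,193), tray (210,265), stand (267,148).

```bash
python3 - <<'E'
from h import *
a=load('scene0.png')['img'][135:285,130:362,::-1]; cv2.imwrite('pics/sc.png',cv2.resize(a,None,fx=3.4,fy=3.4,interpolation=cv2.INTER_CUBIC))
a=load('side0.png')['img'][65:320,120:370,::-1]; cv2.imwrite('pics/sd.png',cv2.resize(a,None,fx=2.35,fy=2.35,interpolation=cv2.INTER_CUBIC))
E
```

```text
(no output)
```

View pics/sc.png

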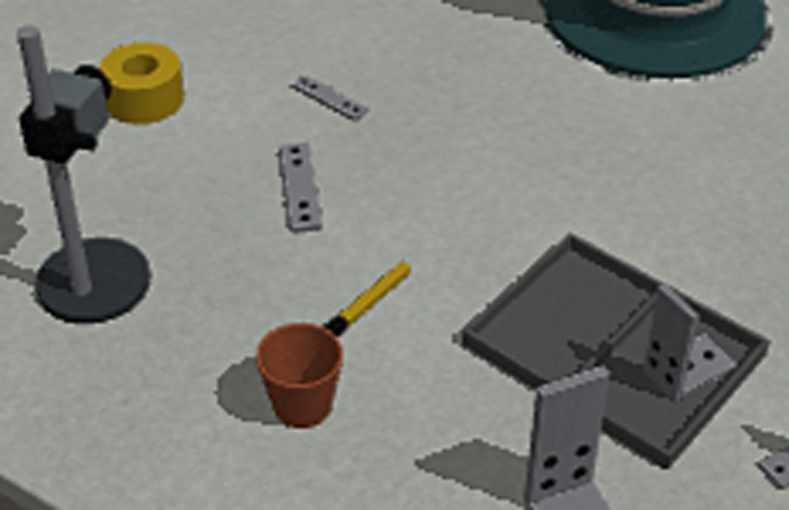

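View pics/sd.png

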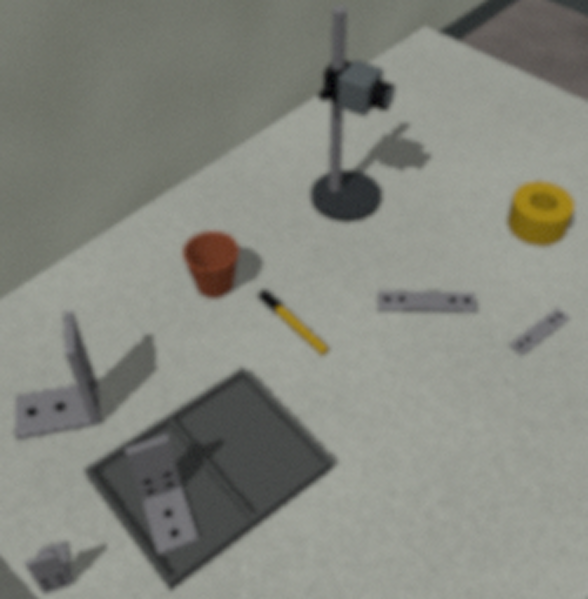

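The scene crop shows plate corners (281,150), (307,143), (322,224) and (292,230), and tray rim corners (570,235), (770,343), (668,465) and (457,338). The side crop shows plate corners (379,293)–(477,309) and tray corners (244,371), (335,462), (172,586) and (88,468). I'll convert these to positions now.

```bash
python3 - <<'E'
from h import *
np.set_printoptions(precision=4,suppress=True)
S=load('scene0.png');D=load('side0.png')
s=lambda p:(130+p[0]/3.4,135+p[1]/3.4); d=lambda p:(120+p[0]/2.35,65+p[1]/2.35)
def both(n,z,ps,pd):
    a=np.array([atz(S,*s(p),z)[:2] for p in ps]);b=np.array([atz(D,*d(p),z)[:2] for p in pd])
    print(n,'S',a.mean(0),a.round(3).tolist(),'\n   D',b.mean(0),b.round(3).tolist()); return a,b
def rect(q):
    r=cv2.minAreaRect((q*1000).astype(np.float32)); print('   rect',r)
for n,z,ps,pd in [('plate',.008,[(281,150),(307,143),(322,224),(292,230)],[(379,293),(477,293),(477,309),(379,309)]),
 ('small',.006,[(290,83),(300,77),(368,110),(358,118)],[(560,311),(568,317),(519,353),(512,347)]),
 ('tray',.02,[(570,235),(770,343),(668,465),(457,338)],[(244,371),(335,462),(172,586),(88,468)]),
 ('foot',.013,[(705,335),(737,362)],[(158,553),(197,543)]),
 ('legtop',.115,[(660,285),(697,318)],[(125,450),(170,437)]),
 ('base',.012,[(93,280)],[(346,196)]),('posttop',.312,[(30,32)],[(339,12)]),
 ('pot',.07,[(300,355)],[(211,250)]),('roll',.05,[(142,65)],[(544,203)]),('pen',.007,[(330,328),(405,268)],[(265,295),(323,350)])]:
    a,b=both(n,z,ps,pd)
    if len(a)==4: rect(a);rect(b)
print('lens',tri(S,s((92,78)),D,d((383,95))))
E
```

```text
plate S [ 0.5158 -0.1714] [[0.48, -0.223], [0.455, -0.206], [0.552, -0.118], [0.576, -0.139]] 
   D [ 0.5027 -0.1764] [[0.562, -0.142], [0.461, -0.234], [0.445, -0.21], [0.543, -0.12]]
   rect ((515.4544677734375, -172.27859497070312), (135.29237365722656, 31.11935043334961), 41.92173767089844)
   rect ((502.29449462890625, -176.8466033935547), (137.8600311279297, 29.08305549621582), 42.523109436035156)
small S [ 0.372  -0.2345] [[0.375, -0.286], [0.359, -0.283], [0.368, -0.183], [0.386, -0.185]] 
   D [ 0.3597 -0.2363] [[0.359, -0.286], [0.345, -0.284], [0.361, -0.187], [0.373, -0.189]]
   rect ((371.4296875, -234.62811279296875), (102.14888000488281, 18.158517837524414), 83.61677551269531)
   rect ((360.0106506347656, -236.41943359375), (98.5810317993164, 13.840462684631348), 80.87999725341797)
tray S [0.5467 0.2062] [[0.442, 0.107], [0.472, 0.329], [0.651, 0.306], [0.622, 0.082]] 
   D [0.5285 0.2015] [[0.598, 0.082], [0.428, 0.102], [0.457, 0.324], [0.631, 0.297]]
   rect ((546.178466796875, 205.81356811523438), (225.74362182617188, 182.11138916015625), 82.83061218261719)
   rect
[... 153 characters left out ...]
311]] 
   D [0.4868 0.2913] [[0.498, 0.309], [0.475, 0.274]]
legtop S [0.5603 0.2615] [[0.551, 0.24], [0.57, 0.283]] 
   D [0.5517 0.2584] [[0.563, 0.279], [0.541, 0.238]]
base S [ 0.7414 -0.2567] [[0.741, -0.257]] 
   D [ 0.723  -0.2582] [[0.723, -0.258]]
posttop S [ 0.7558 -0.2549] [[0.756, -0.255]] 
   D [ 0.7444 -0.2542] [[0.744, -0.254]]
pot S [0.7527 0.0002] [[0.753, 0.0]] 
   D [ 0.7443 -0.0042] [[0.744, -0.004]]
roll S [ 0.4835 -0.4081] [[0.484, -0.408]] 
   D [ 0.4735 -0.4109] [[0.474, -0.411]]
pen S [ 0.6127 -0.022 ] [[0.666, -0.03], [0.56, -0.014]] 
   D [ 0.6145 -0.025 ] [[0.676, -0.033], [0.553, -0.017]]
lens (array([ 0.6799, -0.275 ,  0.2087]), np.float64(0.001647137486564833))
```

Both views agree to about 1 cm: tray (0.537,0.203) at yaw −8°, plate (0.509,−0.174) at yaw 42° and 135×31 mm, as it should be. I'm moving above the plate for a closer look.

drive_tool([
  {"hand": -1,"dp": [0,0,0],"dr": [0,0,-0.059]},
  {"hand": -1,"dp": [0,0,0],"dr": [0,0,-0.059]},
  {"hand": -1,"dp": [0,0,0],"dr": [0,0,-0.059]},
  {"hand": -1,"dp": [0,0,0],"dr": [0,0,-0.059]},
  {"hand": -1,"dp": [0.6,-0.11,0],"dr": [0,0,0]},
  {"hand": -1,"dp": [0.6,-0.11,0],"dr": [0,0,0]},
  {"hand": -1,"dp": [0.6,-0.11,0],"dr": [0,0,0]},
  {"hand": -1,"dp": [0.6,-0.11,0],"dr": [0,0,0]},
])

```text
clock: 0.95
position: [0.282, -0.447, 0.4045]
eef_rot: [-2.932, -1.128, 0.0]
contact_force: [0.2, -0.6, -0.1]
gripper_width: 1.0
finger_force: 0.0
```

drive_tool([
  {"hand": -1,"dp": [0.6,-0.11,0],"dr": [0,0,0]},
  {"hand": -1,"dp": [0.6,-0.11,0],"dr": [0,0,0]},
  {"hand": -1,"dp": [0.6,-0.11,0],"dr": [0,0,0]},
  {"hand": -1,"dp": [0.6,-0.11,0],"dr": [0,0,0]},
  {"hand": -1,"dp": [0.6,-0.11,0],"dr": [0,0,0]},
  {"hand": -1,"dp": [0.6,-0.11,0],"dr": [0,0,0]},
  {"hand": -1,"dp": [0,0,0],"dr": [0,0,0]},
  {"hand": -1,"dp": [0,0,0],"dr": [0,0,0]},
])

```text
clock: 1.75
position: [0.4599, -0.2157, 0.4044]
eef_rot: [-2.93, -1.131, 0.0]
contact_force: [-0.8, 0.5, 0.5]
gripper_width: 1.002
finger_force: 0.0
```

```bash
cat >> h.py <<'E'
def tool(s):
    M=R.from_rotvec(s['eef_rot']).as_matrix(); return np.array(s['position']),M,np.degrees(np.arctan2(M[1,0],M[0,0]))
def go(p,yaw):
    "deltas for TCP at p, tool vertical with x at yaw(deg): turn first, then shift (total units)"
    p0,M,y0=tool(get_state()); a=np.radians(yaw)
    G=np.array([[np.cos(a),np.sin(a),0],[np.sin(a),-np.cos(a),0],[0,0,-1]])
    print('at',p0.round(4),'yaw',round(y0,2),'turn units',(R.from_matrix(M.T@G).as_rotvec()/2).round(4),'shift units',(G.T@(np.array(p)-p0)/.08).round(3))
E
python3 - <<'E'
from h import *
c=cap('wrist'); save(c,'w1.png'); print(tool(c['s'])[0],tool(c['s'])[2],c['s']['clock'],c['s']['joint_positions'].round(2))
a=c['img'][...,::-1]; cv2.imwrite('pics/w1b.png',cv2.resize(a,(800,600),interpolation=cv2.INTER_CUBIC))
E
```

```text
[ 0.45985967 -0.21570961  0.40444208] 42.217302503876205 1.75 [ 0.71  0.23 -0.38  1.89  0.1   1.04 -0.55]
```

View pics/w1b.png

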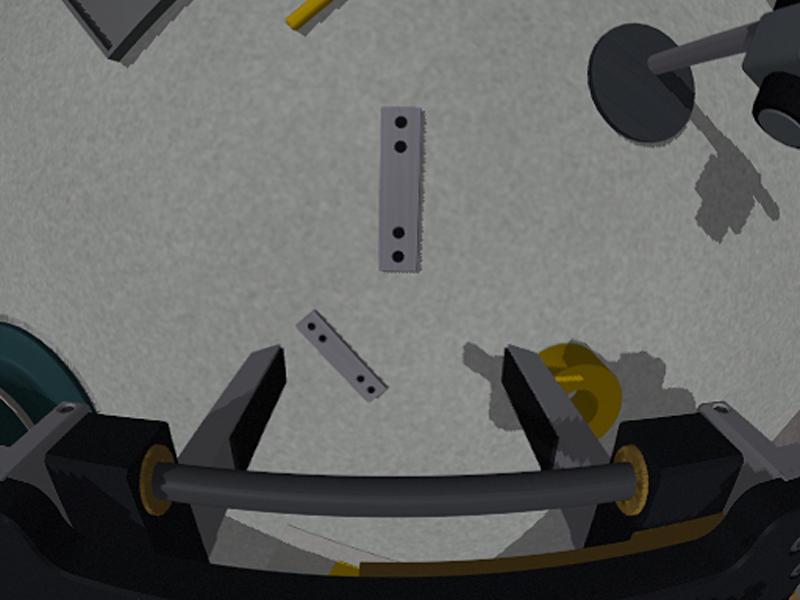

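The wrist view shows the plate with corners (382,107), (420,107), (420,271) and (380,271), the stand base at about (641,83), and the lens at about (778,127).

```bash
python3 - <<'E'
from h import *
np.set_printoptions(precision=4,suppress=True)
c=load('w1.png'); k=512/800
q=np.array([atz(c,u*k,v*k,.008)[:2] for u,v in [(382,107),(420,107),(420,271),(380,271)]])
r=cv2.minAreaRect((q*1000).astype(np.float32)); print(q.mean(0),r)
m=q.mean(0)
e=(q[0]+q[1]-q[2]-q[3]);yaw=np.degrees(np.arctan2(e[1],e[0]));print('yaw',yaw)
print('base',atz(c,641*k,83*k,.012))
S=load('scene0.png');D=load('side0.png')
L=(778*k,127*k)
print('lens',tri(S,(130+92/3.4,135+78/3.4),c,L),tri(D,(120+383/2.35,65+95/2.35),c,L))
go([m[0],m[1],0.197],yaw)
E
```

```text
[ 0.5087 -0.1783] ((508.5394287109375, -178.0166778564453), (134.64002990722656, 33.26258087158203), 42.21456527709961)
yaw 41.95832164289273
base [ 0.726  -0.2625  0.012 ]
lens (array([ 0.6751, -0.2792,  0.2034]), np.float64(0.00331525041021406)) (array([ 0.6822, -0.2813,  0.1996]), np.float64(0.007630019534858733))
at [ 0.4593 -0.2168  0.4044] yaw 42.1 turn units [-0.0002  0.0002  0.0013] shift units [0.781 0.055 2.593]
```

drive_tool([
  {"hand": -1,"dp": [0.39,0.03,0.4],"dr": [0,0,0]},
  {"hand": -1,"dp": [0.39,0.025,0.4],"dr": [0,0,0]},
  {"hand": -0.3,"dp": [0,0,0.5],"dr": [0,0,0]},
  {"hand": -0.3,"dp": [0,0,0.5],"dr": [0,0,0]},
  {"hand": -0.3,"dp": [0,0,0.4],"dr": [0,0,0]},
  {"hand": -0.3,"dp": [0,0,0.2],"dr": [0,0,0]},
  {"hand": -0.3,"dp": [0,0,0.12],"dr": [0,0,0]},
  {"hand": -0.3,"dp": [0,0,0],"dr": [0,0,0]},
])

```text
clock: 2.6
position: [0.5081, -0.1787, 0.2022]
eef_rot: [-2.932, -1.126, 0.002]
contact_force: [0.4, -0.3, 0.4]
gripper_width: 0.655
finger_force: 0.0
```

drive_tool([
  {"hand": -0.3,"dp": [0,0,0],"dr": [0,0,0]},
])

```text
clock: 2.7
position: [0.5088, -0.1784, 0.2038]
eef_rot: [2.932, 1.127, 0.001]
contact_force: [0.1, 0.6, 0.1]
gripper_width: 0.65
finger_force: 0.0
```

```bash
python3 - <<'E'
from h import *
go([.5087,-.1783,.2015],42)
E
```

```text
at [ 0.5088 -0.1784  0.2038] yaw 42.05 turn units [ 0.0004 -0.0001  0.0005] shift units [-0.    -0.003  0.029]
```

drive_tool([
  {"hand": -0.3,"dp": [0,0,0.025],"dr": [0,0,0]},
  {"hand": 1,"dp": [0,0,0],"dr": [0,0,0]},
  {"hand": 1,"dp": [0,0,0],"dr": [0,0,0]},
  {"hand": 1,"dp": [0,0,0],"dr": [0,0,0]},
  {"hand": 1,"dp": [0,0,0],"dr": [0,0,0]},
  {"hand": 1,"dp": [0,0,0],"dr": [0,0,0]},
], squeeze=30)

```text
clock: 3.3
position: [0.5088, -0.1779, 0.2012]
eef_rot: [2.932, 1.128, 0.0]
contact_force: [-1.8, 1.7, 3.2]
gripper_width: 0.336
finger_force: 30.0
```

drive_tool([
  {"hand": 1,"dp": [0,0,0],"dr": [0,0,0]},
  {"hand": 1,"dp": [0,0,-0.1],"dr": [0,0,0]},
  {"hand": 1,"dp": [0,0,-0.3],"dr": [0,0,0]},
  {"hand": 1,"dp": [0,0,-0.3],"dr": [0,0,0]},
  {"hand": 1,"dp": [0,0,-0.4],"dr": [0,0,0]},
  {"hand": 1,"dp": [0,0,-0.5],"dr": [0,0,0]},
  {"hand": 1,"dp": [0,0,-0.4],"dr": [0,0,0]},
])

```text
clock: 4.0
position: [0.5086, -0.1777, 0.3635]
eef_rot: [2.931, 1.129, 0.001]
contact_force: [-0.3, -0.8, -2.0]
gripper_width: 0.335
finger_force: 30.0
```

```bash
python3 - <<'E'
from h import *
go([.48,.15,.40],-8)
E
```

```text
at [ 0.5086 -0.1777  0.3635] yaw 42.12 turn units [ 2.000e-04 -4.000e-04  4.374e-01] shift units [-0.924 -4.006 -0.457]
```

drive_tool([
  {"hand": 1,"dp": [0,0,-0.1],"dr": [0,0,0.073]},
  {"hand": 1,"dp": [0,0,-0.1],"dr": [0,0,0.073]},
  {"hand": 1,"dp": [0,0,-0.1],"dr": [0,0,0.073]},
  {"hand": 1,"dp": [0,0,-0.1],"dr": [0,0,0.073]},
  {"hand": 1,"dp": [0,0,-0.06],"dr": [0,0,0.073]},
  {"hand": 1,"dp": [0,0,0],"dr": [0,0,0.073]},
  {"hand": 1,"dp": [-0.13,-0.57,0],"dr": [0,0,0]},
  {"hand": 1,"dp": [-0.13,-0.57,0],"dr": [0,0,0]},
])

```text
clock: 4.8
position: [0.5005, -0.084, 0.3981]
eef_rot: [-3.133, 0.226, 0.0]
contact_force: [2.1, 1.3, -2.1]
gripper_width: 0.334
finger_force: 30.0
```

drive_tool([
  {"hand": 1,"dp": [-0.13,-0.57,0],"dr": [0,0,0]},
  {"hand": 1,"dp": [-0.13,-0.57,0],"dr": [0,0,0]},
  {"hand": 1,"dp": [-0.13,-0.57,0],"dr": [0,0,0]},
  {"hand": 1,"dp": [-0.13,-0.57,0],"dr": [0,0,0]},
  {"hand": 1,"dp": [-0.13,-0.57,0],"dr": [0,0,0]},
  {"hand": 1,"dp": [0,0,0],"dr": [0,0,0]},
  {"hand": 1,"dp": [0,0,0],"dr": [0,0,0]},
])

```text
clock: 5.5
position: [0.4812, 0.1493, 0.3981]
eef_rot: [-3.134, 0.218, 0.0]
contact_force: [-0.8, -0.7, -2.2]
gripper_width: 0.337
finger_force: 30.0
```

```bash
python3 - <<'E'
from h import *
c=cap('wrist'); save(c,'w2.png'); print(tool(c['s'])[0],tool(c['s'])[2],c['s']['clock'],c['s']['joint_positions'].round(2))
a=c['img'][...,::-1]; cv2.imwrite('pics/w2b.png',cv2.resize(a,(800,600),interpolation=cv2.INTER_CUBIC))
E
```

```text
[0.48118636 0.14931742 0.39806092] -7.955236769111181 5.5 [ 0.05  0.24 -0.47  1.9   0.13  1.03 -2.19]
```

View pics/w2b.png

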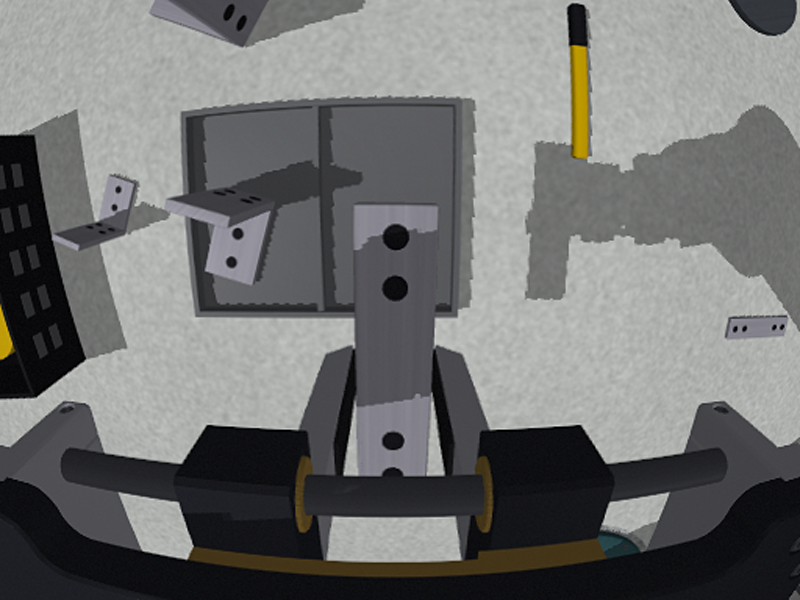

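The wrist view shows tray rim corners (182,113), (461,98), (456,316) and (197,317), divider ends (325,106) and (322,310), and the bracket's foot end (205,273)–(253,284) with its leg top near (167,205)–(235,220).

```bash
python3 - <<'E'
from h import *
np.set_printoptions(precision=4,suppress=True)
c=load('w2.png'); k=512/800
P=lambda u,v,z: atz(c,u*k,v*k,z)[:2]
q=np.array([P(*p,.02) for p in [(182,113),(461,98),(456,316),(197,317)]])
m=q.mean(0); print(q,m,cv2.minAreaRect((q*1000).astype(np.float32)))
dv=np.array([P(325,106,.02),P(322,310,.02)]);print('div',dv,dv.mean(0))
e=q[0]+q[1]-q[2]-q[3]; yaw=np.arctan2(e[1],e[0]); ey=q[0]+q[3]-q[1]-q[2]; print('yaw',np.degrees(yaw),np.degrees(np.arctan2(-ey[0],ey[1])))
E0=m-.055*np.array([-np.sin(yaw),np.cos(yaw)]); print('empty',E0)
print('foot end',P(205,273,.013),P(253,284,.013),'legtop',P(167,205,.115),P(237,219,.115))
print('plate corners in hand',[P(*p,.221) for p in [(355,204),(438,204)]])
go([E0[0],E0[1],.2075],np.degrees(yaw))
E
```

```text
[[0.6353 0.3   ]
 [0.6068 0.0799]
 [0.4349 0.1041]
 [0.4638 0.3234]] [0.5352 0.2018] ((535.3396606445312, 201.63751220703125), (222.7392578125, 173.669921875), 82.47557067871094)
div [[0.6149 0.1829]
 [0.4552 0.2117]] [0.5351 0.1973]
yaw -7.890332691017103 -7.44755378613658
empty [0.5277 0.1474]
foot end [0.4995 0.3089] [0.4836 0.2676] legtop [0.5632 0.2774] [0.5461 0.2331]
plate corners in hand [array([0.5512, 0.1527]), array([0.5473, 0.125 ])]
at [0.4815 0.1482 0.398 ] yaw -8.07 turn units [ 0.0002  0.0001 -0.0016] shift units [ 0.574 -0.069  2.381]
```

Tray pose confirmed. I'll place the plate 15 mm toward −y, so the gripper body clears the bracket's top.

drive_tool([
  {"hand": 1,"dp": [0.29,0.06,0],"dr": [0,0,0]},
  {"hand": 1,"dp": [0.285,0.06,0.2],"dr": [0,0,0]},
  {"hand": 1,"dp": [0,0,0.5],"dr": [0,0,0]},
  {"hand": 1,"dp": [0,0,0.5],"dr": [0,0,0]},
  {"hand": 1,"dp": [0,0,0.5],"dr": [0,0,0]},
  {"hand": 1,"dp": [0,0,0.3],"dr": [0,0,0]},
  {"hand": 1,"dp": [0,0,0.15],"dr": [0,0,0]},
  {"hand": 1,"dp": [0,0,0],"dr": [0,0,0]},
])

```text
clock: 6.35
position: [0.5257, 0.1315, 0.225]
eef_rot: [3.133, -0.223, -0.003]
contact_force: [-0.1, 0.2, -1.1]
gripper_width: 0.336
finger_force: 30.0
```

drive_tool([
  {"hand": 1,"dp": [0,0,0],"dr": [0,0,0]},
])

```text
clock: 6.45
position: [0.5263, 0.1321, 0.227]
eef_rot: [-3.133, 0.223, -0.002]
contact_force: [0.6, -0.3, -2.2]
gripper_width: 0.335
finger_force: 30.0
```

```bash
python3 - <<'E'
from h import *
go([.5256,.1325,.2068],-7.8)
E
```

```text
at [0.5263 0.1321 0.227 ] yaw -8.13 turn units [-0.0002 -0.0006 -0.0029] shift units [-0.009 -0.003  0.252]
```

drive_tool([
  {"hand": 1,"dp": [0,0,0.12],"dr": [0,0,0]},
  {"hand": 1,"dp": [0,0,0.08],"dr": [0,0,0]},
  {"hand": 1,"dp": [0,0,0.05],"dr": [0,0,0]},
  {"hand": 1,"dp": [0,0,0],"dr": [0,0,0]},
  {"hand": 1,"dp": [0,0,0],"dr": [0,0,0]},
])

```text
clock: 6.95
position: [0.5258, 0.1325, 0.2058]
eef_rot: [-3.134, 0.221, 0.0]
contact_force: [0.2, -0.2, -2.6]
gripper_width: 0.335
finger_force: 30.0
```

drive_tool([
  {"hand": 1,"dp": [0,0,0.015],"dr": [0,0,0]},
  {"hand": 1,"dp": [0,0,0],"dr": [0,0,0]},
])

```text
clock: 7.15
position: [0.5259, 0.1325, 0.2054]
eef_rot: [3.134, -0.222, 0.001]
contact_force: [-4.8, -1.3, 14.8]
gripper_width: 0.335
finger_force: 30.0
```

In contact with the floor (14.8 N), so I'm releasing with a small opening.

drive_tool([
  {"hand": 0.18,"dp": [0,0,0],"dr": [0,0,0]},
  {"hand": 0.18,"dp": [0,0,0],"dr": [0,0,0]},
  {"hand": 0.18,"dp": [0,0,0],"dr": [0,0,0]},
  {"hand": 0.18,"dp": [0,0,-0.1],"dr": [0,0,0]},
  {"hand": 0.18,"dp": [0,0,-0.3],"dr": [0,0,0]},
  {"hand": 0.18,"dp": [0,0,-0.6],"dr": [0,0,0]},
  {"hand": 0.18,"dp": [0,0,-0.6],"dr": [0,0,0]},
  {"hand": 0.18,"dp": [0,0,-0.6],"dr": [0,0,0]},
])

```text
clock: 7.95
position: [0.5253, 0.1325, 0.3831]
eef_rot: [-3.133, 0.221, 0.0]
contact_force: [0.6, 0.6, 0.4]
gripper_width: 0.412
finger_force: 0.0
```

```bash
python3 - <<'E'
from h import *
go([.51,.26,.42],-8)
E
```

```text
at [0.5253 0.1325 0.3831] yaw -8.07 turn units [-0.0002  0.     -0.0006] shift units [-0.412 -1.552 -0.461]
```

drive_tool([
  {"hand": -0.2,"dp": [0,0,-0.1],"dr": [0,0,-0.07]},
  {"hand": -0.2,"dp": [0,0,-0.1],"dr": [0,0,-0.07]},
  {"hand": -0.2,"dp": [0,0,-0.1],"dr": [0,0,-0.07]},
  {"hand": -0.2,"dp": [0,0,-0.1],"dr": [0,0,-0.07]},
  {"hand": -0.2,"dp": [0,0,-0.06],"dr": [0,0,-0.07]},
  {"hand": -0.2,"dp": [0,0,0],"dr": [0,0,-0.07]},
  {"hand": -0.2,"dp": [0,0,0],"dr": [0,0,-0.07]},
  {"hand": -0.2,"dp": [0,0,0],"dr": [0,0,-0.07]},
])

```text
clock: 8.75
position: [0.5256, 0.1325, 0.418]
eef_rot: [2.768, 1.485, 0.0]
contact_force: [-0.1, -0.3, -0.5]
gripper_width: 0.6
finger_force: 0.0
```

drive_tool([
  {"hand": -0.2,"dp": [0,0,0],"dr": [0,0,-0.068]},
  {"hand": -0.2,"dp": [0.41,-0.34,0],"dr": [0,0,0]},
  {"hand": -0.2,"dp": [0.41,-0.34,0],"dr": [0,0,0]},
  {"hand": -0.2,"dp": [0,0,0],"dr": [0,0,0]},
  {"hand": -0.2,"dp": [0,0,0],"dr": [0,0,0]},
])

```text
clock: 9.25
position: [0.5054, 0.216, 0.4178]
eef_rot: [2.664, 1.664, 0.0]
contact_force: [0.3, -0.6, 0.1]
gripper_width: 0.597
finger_force: 0.0
```

```bash
python3 - <<'E'
from h import *
c=cap('wrist'); save(c,'w3.png'); print(tool(c['s'])[0],tool(c['s'])[2],c['s']['clock'],c['s']['joint_positions'].round(2))
c2=cap('side'); save(c2,'side1.png')
a=c['img'][...,::-1]; cv2.imwrite('pics/w3b.png',cv2.resize(a,(800,600),interpolation=cv2.INTER_CUBIC))
E
```

```text
[0.50540484 0.21604111 0.41784271] 63.98723805983816 9.25 [ 0.12  0.34 -0.71  1.77  0.25  1.12 -1.13]
```

View pics/w3b.png

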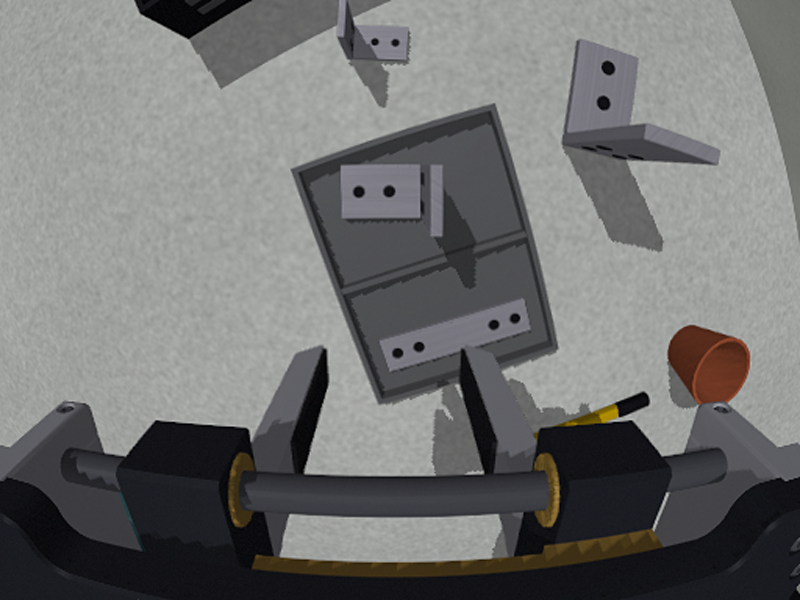

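The wrist view shows the plate lying in the empty compartment, corners (380,342), (525,299), (530,328) and (389,371). The bracket's leg top is at (431..443,165..236) and its foot end at (341,165)–(341,218).

```bash
python3 - <<'E'
from h import *
np.set_printoptions(precision=4,suppress=True)
c=load('w3.png'); k=512/800
P=lambda u,v,z: atz(c,u*k,v*k,z)[:2]
q=np.array([P(*p,.115) for p in [(431,165),(443,165),(442,236),(431,236)]]); m=q.mean(0)
print('top',m,cv2.minAreaRect((q*1000).astype(np.float32)))
f=np.array([P(341,165,.013),P(341,218,.013)]);print('foot',f,f.mean(0), 'len',np.linalg.norm(m-f.mean(0)))
e=q[0]+q[1]-q[2]-q[3]; ya=np.degrees(np.arctan2(e[1],e[0]))-90
d=m-f.mean(0); yb=np.degrees(np.arctan2(d[1],d[0])); d=f[0]-f[1]; yc=np.degrees(np.arctan2(d[1],d[0]))-90
print('yaws',ya,yb,yc)
pl=np.array([P(*p,.013) for p in [(380,342),(525,299),(530,328),(389,371)]]);print('plate',pl.mean(0),cv2.minAreaRect((pl*1000).astype(np.float32)))
t=np.radians(-7.8);dl=pl.mean(0)-[.5277,.1474];print('local',np.array([[np.cos(t),np.sin(t)],[-np.sin(t),np.cos(t)]])@dl)
print('body tip'); go([m[0],m[1],.005+.088+.18],(ya+yb+yc)/3+90)
E
```

```text
top [0.5551 0.2592] ((555.1668090820312, 259.16796875), (43.6650276184082, 7.254890441894531), 64.6517105102539)
foot [[0.5024 0.309 ]
 [0.4823 0.2695]] [0.4924 0.2892] len 0.06952730293274541
yaws -25.64410291782005 -25.5946772010113 -26.928439934893696
plate [0.5262 0.1318] ((526.207763671875, 131.45901489257812), (29.753385543823242, 135.80010986328125), 81.19932556152344)
local [ 0.0006 -0.0157]
body tip
at [0.5061 0.2145 0.4176] yaw 63.82 turn units [ 0.0001  0.0002 -0.0011] shift units [0.771 0.305 1.808]
```

drive_tool([
  {"hand": -0.2,"dp": [0.39,0.15,0],"dr": [0,0,0]},
  {"hand": -0.2,"dp": [0.38,0.15,0.2],"dr": [0,0,0]},
  {"hand": -0.2,"dp": [0,0,0.5],"dr": [0,0,0]},
  {"hand": -0.2,"dp": [0,0,0.5],"dr": [0,0,0]},
  {"hand": -0.2,"dp": [0,0,0.4],"dr": [0,0,0]},
  {"hand": -0.2,"dp": [0,0,0.2],"dr": [0,0,0]},
  {"hand": -0.2,"dp": [0,0,0],"dr": [0,0,0]},
  {"hand": -0.2,"dp": [0,0,0],"dr": [0,0,0]},
])

```text
clock: 10.15
position: [0.5551, 0.2599, 0.2748]
eef_rot: [2.666, 1.661, 0.002]
contact_force: [0.4, 0.4, 0.7]
gripper_width: 0.6
finger_force: 0.0
```

```bash
python3 - <<'E'
from h import *
go([.555,.2592,.273],64)
E
```

```text
at [0.5551 0.2599 0.2748] yaw 63.84 turn units [ 0.0004 -0.0005 -0.0014] shift units [-0.008  0.003  0.022]
```

drive_tool([
  {"hand": 0.5,"dp": [0,0,0],"dr": [0,0,0]},
  {"hand": 0.7,"dp": [0,0,0],"dr": [0,0,0]},
  {"hand": 0.75,"dp": [0,0,0],"dr": [0,0,0]},
  {"hand": 0.8,"dp": [0,0,0],"dr": [0,0,0]},
  {"hand": 1,"dp": [0,0,0],"dr": [0,0,0]},
  {"hand": 1,"dp": [0,0,0],"dr": [0,0,0]},
  {"hand": 1,"dp": [0,0,0],"dr": [0,0,0]},
], squeeze=20)

```text
clock: 10.85
position: [0.5546, 0.26, 0.2735]
eef_rot: [-2.666, -1.662, -0.0]
contact_force: [0.5, -2.2, 1.2]
gripper_width: 0.088
finger_force: 20.0
```

drive_tool([
  {"hand": 1,"dp": [0,0,0],"dr": [0,0,0]},
  {"hand": 1,"dp": [0,0,0],"dr": [0,0,0]},
  {"hand": 1,"dp": [0,0,-0.1],"dr": [0,0,0]},
  {"hand": 1,"dp": [0,0,-0.2],"dr": [0,0,0]},
  {"hand": 1,"dp": [0,0,-0.4],"dr": [0,0,0]},
  {"hand": 1,"dp": [0,0,-0.5],"dr": [0,0,0]},
  {"hand": 1,"dp": [0,0,-0.5],"dr": [0,0,0]},
  {"hand": 1,"dp": [0,0,-0.5],"dr": [0,0,0]},
], squeeze=55)

```text
clock: 11.65
position: [0.5539, 0.2601, 0.4524]
eef_rot: [-2.665, -1.663, -0.001]
contact_force: [0.9, -0.1, -4.2]
gripper_width: 0.08
finger_force: 55.0
```

```bash
python3 - <<'E'
from h import *
# rough lens (.678,-.279,.203), stand yaw 17: staging pose 230 mm in front of the lens
y=np.radians(17); o=np.array([.678,-.279])-(.24+.004)*np.array([np.cos(y),np.sin(y)])
print(o); go([o[0],o[1],.4476],107)
E
```

```text
[ 0.44466164 -0.3503387 ]
at [0.5539 0.2601 0.4524] yaw 63.91 turn units [ 1.00e-04 -2.00e-04 -3.76e-01] shift units [-6.898 -3.536  0.06 ]
```

drive_tool([
  {"hand": 1,"dp": [0,0,-0.08],"dr": [0,0,-0.063]},
  {"hand": 1,"dp": [0,0,-0.1],"dr": [0,0,-0.063]},
  {"hand": 1,"dp": [0,0,-0.1],"dr": [0,0,-0.063]},
  {"hand": 1,"dp": [0,0,-0.1],"dr": [0,0,-0.063]},
  {"hand": 1,"dp": [0,0,-0.1],"dr": [0,0,-0.063]},
  {"hand": 1,"dp": [0,0,-0.1],"dr": [0,0,-0.061]},
  {"hand": 1,"dp": [-0.3,-0.15,0],"dr": [0,0,0]},
  {"hand": 1,"dp": [-0.5,-0.25,0],"dr": [0,0,0]},
])

```text
clock: 12.45
position: [0.5416, 0.1909, 0.4969]
eef_rot: [-1.863, -2.528, -0.002]
contact_force: [0.1, -1.2, -3.2]
gripper_width: 0.083
finger_force: 55.0
```

drive_tool([
  {"hand": 1,"dp": [-0.5,-0.26,0],"dr": [0,0,0]},
  {"hand": 1,"dp": [-0.5,-0.26,0],"dr": [0,0,0]},
  {"hand": 1,"dp": [-0.5,-0.26,0],"dr": [0,0,0]},
  {"hand": 1,"dp": [-0.5,-0.26,0],"dr": [0,0,0]},
  {"hand": 1,"dp": [-0.5,-0.26,0],"dr": [0,0,0]},
  {"hand": 1,"dp": [-0.5,-0.26,0],"dr": [0,0,0]},
  {"hand": 1,"dp": [-0.5,-0.26,0],"dr": [0,0,0]},
  {"hand": 1,"dp": [-0.5,-0.26,0],"dr": [0,0,0]},
])

```text
clock: 13.25
position: [0.4758, -0.1662, 0.4971]
eef_rot: [1.868, 2.524, -0.0]
contact_force: [0.9, -0.6, -3.5]
gripper_width: 0.081
finger_force: 55.0
```

drive_tool([
  {"hand": 1,"dp": [-0.5,-0.26,0],"dr": [0,0,0]},
  {"hand": 1,"dp": [-0.5,-0.26,0],"dr": [0,0,0]},
  {"hand": 1,"dp": [-0.5,-0.26,0],"dr": [0,0,0]},
  {"hand": 1,"dp": [-0.3,-0.2,0],"dr": [0,0,0]},
  {"hand": 1,"dp": [0,0,0],"dr": [0,0,0]},
  {"hand": 1,"dp": [0,0,0],"dr": [0,0,0]},
])

```text
clock: 13.85
position: [0.4436, -0.3255, 0.4966]
eef_rot: [1.87, 2.524, 0.001]
contact_force: [-0.1, 1.2, -2.7]
gripper_width: 0.087
finger_force: 55.0
```

```bash
python3 - <<'E'
from h import *
c=cap('wrist'); save(c,'w4.png'); print(tool(c['s'])[0],tool(c['s'])[2],c['s']['clock'],c['s']['joint_positions'].round(2),c['s']['finger_force'])
for n in['scene','side']: save(cap(n),n+'2.png')
a=c['img'][...,::-1]; cv2.imwrite('pics/w4b.png',cv2.resize(a,(800,600),interpolation=cv2.INTER_CUBIC))
E
```

```text
[ 0.4436412  -0.325453    0.49655228] 106.94349373032001 13.85 [ 1.1   0.26 -0.63  1.67  0.16  1.27  0.73] 54.99733507633209
```

View pics/w4b.png

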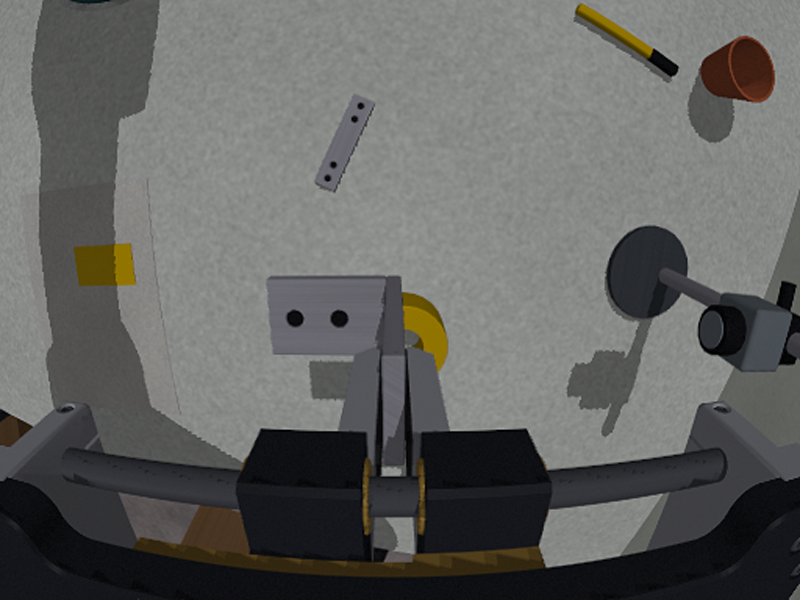

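The wrist view shows the bracket held upright with its foot to the left, corners (268,277) and (273,353). The lens glass is at (712,330), the stand base centre at about (648,272), and the post foot at about (668,274).

```bash
python3 - <<'E'
from h import *
np.set_printoptions(precision=4,suppress=True)
c=load('w4.png');w1=load('w1.png'); S=load('scene0.png');D=load('side0.png');k=512/800
L=(712*k,330*k)
print('w1',tri(c,L,w1,(778*k,127*k)));print('S',tri(c,L,S,(130+92/3.4,135+78/3.4)));print('D',tri(c,L,D,(120+383/2.35,65+95/2.35)))
b=atz(c,648*k,272*k,.012);print('base',b,'postfoot',atz(c,668*k,274*k,.012))
o,d=ray(c,*L)
for z in(.195,.2,.205,.21):
    p=o+d*(z-o[2])/d[2]; e=b[:2]-p[:2]; print(z,p[:2],'dist to base',np.linalg.norm(e),'yaw',np.degrees(np.arctan2(e[1],e[0])))
# bracket in hand: expected foot corners, top side
p0,M,y=tool(c['s']);by=np.radians(y-90)
Rb=np.array([[np.cos(by),-np.sin(by),0],[np.sin(by),np.cos(by),0],[0,0,1]])
org=np.array([p0[0],p0[1],p0[2]-.18-.0885])
for q in [(-.07,.0225,.008),(-.07,-.0225,.008),(-.004,.0225,.008),(.004,.0225,0)]: print(q,np.array(proj(c,org+Rb@q))/k)
E
```

```text
w1 (array([ 0.6746, -0.2771,  0.2053]), np.float64(0.003479422957005942))
S (array([ 0.6769, -0.278 ,  0.206 ]), np.float64(0.001406305083664298))
D (array([ 0.6813, -0.278 ,  0.2035]), np.float64(0.0038535024666238636))
base [ 0.7284 -0.2639  0.012 ] postfoot [ 0.7569 -0.2571  0.012 ]
0.195 [ 0.6868 -0.2787] dist to base 0.04418918210888841 yaw 19.568283088102614
0.2 [ 0.682  -0.2781] dist to base 0.048537752046276784 yaw 17.01604316555484
0.205 [ 0.6773 -0.2775] dist to base 0.052966720528646864 yaw 14.886969473416057
0.21 [ 0.6725 -0.2769] dist to base 0.05745749859691384 yaw 13.08853341042266
(-0.07, 0.0225, 0.008) [266.271  280.1523]
(-0.07, -0.0225, 0.008) [272.8739 355.8654]
(-0.004, 0.0225, 0.008) [386.8605 279.6239]
(0.004, 0.0225, 0) [401.6003 275.9952]
```

```bash
python3 - <<'E'
from h import *
go([.5555,-.3107,.4415],105.5)
E
```

```text
at [ 0.4442 -0.3244  0.4964] yaw 107.07 turn units [0.0001 0.0001 0.0137] shift units [-0.206  1.387  0.686]
```

drive_tool([
  {"hand": 1,"dp": [0,0,0.25],"dr": [0,0,0.014]},
  {"hand": 1,"dp": [-0.1,0,0.25],"dr": [0,0,0]},
  {"hand": 1,"dp": [-0.1,0.2,0.19],"dr": [0,0,0]},
  {"hand": 1,"dp": [0,0.35,0],"dr": [0,0,0]},
  {"hand": 1,"dp": [0,0.35,0],"dr": [0,0,0]},
  {"hand": 1,"dp": [0,0.3,0],"dr": [0,0,0]},
  {"hand": 1,"dp": [0,0.19,0],"dr": [0,0,0]},
  {"hand": 1,"dp": [0,0,0],"dr": [0,0,0]},
])

```text
clock: 14.8
position: [0.5568, -0.31, 0.4406]
eef_rot: [-1.901, -2.501, -0.002]
contact_force: [0.1, 0.2, -3.1]
gripper_width: 0.084
finger_force: 55.0
```

drive_tool([
  {"hand": 1,"dp": [0,0,0],"dr": [0,0,0]},
  {"hand": 1,"dp": [0,0,0],"dr": [0,0,0]},
  {"hand": 1,"dp": [0,0,0],"dr": [0,0,0]},
  {"hand": 1,"dp": [0,0,0],"dr": [0,0,0]},
])

```text
clock: 15.2
position: [0.5548, -0.3121, 0.4408]
eef_rot: [1.906, 2.497, -0.0]
contact_force: [-0.5, -0.6, -3.2]
gripper_width: 0.087
finger_force: 55.0
```

```bash
python3 - <<'E'
from h import *
go([.5555,-.3107,.4415],105.5)
c=cap('wrist');save(c,'w5.png');s=cap('scene');d=cap('side')
f=lambda a,s:cv2.resize(a,None,fx=s,fy=s,interpolation=cv2.INTER_CUBIC)
a=f(s['img'][130:250,110:310,::-1],2);b=f(d['img'][60:180,230:430,::-1],2)
w=cv2.resize(c['img'][...,::-1],(400,300))
o=np.zeros((540,800,3),np.uint8);o[:240,:400]=a;o[:240,400:]=b;o[240:,:400]=f(c['img'],1)[100:384,:, ::-1][:284,:400].copy()[:300] if 0 else 0
o[240:540,:400]=w;o[240:540,400:800]=cv2.resize(c['img'][130:280,312:512,::-1],(400,300));cv2.imwrite('pics/fin.png',o)
E
```

```text
at [ 0.5548 -0.3121  0.4408] yaw 105.31 turn units [-0.0001  0.0001 -0.0017] shift units [ 0.015  0.013 -0.008]
```

View pics/fin.png

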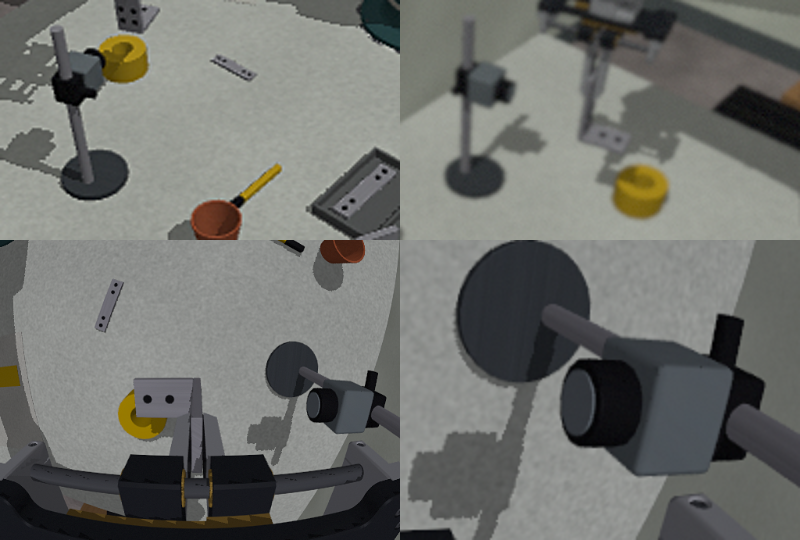

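In the bottom-right crop the lens is at (578,403), which is full pixel (401,211.5). The base centre is at (523,312), which is (373.5,166). I'm checking these against the target.

```bash
python3 - <<'E'
from h import *
np.set_printoptions(precision=4,suppress=True)
c=load('w5.png');b=atz(c,373.5,166,.012);print('base',b)
S=load('scene0.png')
for n,p in [('w4.png',(712*.64,330*.64)),('w1.png',(778*.64,127*.64))]: print(tri(c,(401,211.5),load(n),p))
print(tri(c,(401,211.5),S,(130+92/3.4,135+78/3.4)))
o,d=ray(c,401,211.5)
for z in(.2,.205,.21):
    p=o+d*(z-o[2])/d[2]; e=b[:2]-p[:2]; print(z,p[:2],np.linalg.norm(e),np.degrees(np.arctan2(e[1],e[0])))
# camera box: near-top edge parallel to the optical axis? print direction of top-face edges at z=lens+25mm
for u,v in [(616,344),(733,348),(722,472),(637,473)]: print(atz(c,312+(u-400)/2,130+(v-240)/2,.231)[:2])
E
```

```text
base [ 0.7284 -0.2648  0.012 ]
(array([ 0.6725, -0.2769,  0.2099]), np.float64(9.974523591392367e-05))
(array([ 0.6776, -0.2791,  0.2006]), np.float64(0.0020418818179123756))
(array([ 0.6762, -0.2786,  0.2053]), np.float64(0.001664461521469007))
0.2 [ 0.6791 -0.279 ] 0.051322725602516224 16.057297842668333
0.205 [ 0.6758 -0.2779] 0.0542717351284039 13.979722260665211
0.21 [ 0.6724 -0.2768] 0.0572847045981648 12.118453536556988
[ 0.665  -0.2467]
[ 0.726  -0.2311]
[ 0.7522 -0.2836]
[ 0.7013 -0.2934]
```

```bash
python3 -c "
from h import *
print(ctrl.sign_off())"
```

```text
the job is handed in; nothing more can be done
None
```

I handed the job in at about 15 s on the robot's clock; sign-off gave no verdict. By my measurements the plate is released, flat and lengthwise in the empty compartment, about 16 mm off centre across. The bracket is held upright and square in front of the lens, about 12 cm away and within about 5 mm of centre.

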